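# Fetch the dosimeter from behind the radio, torch and can and lay it in the reader

## Robot

A 7-joint arm with a two-finger parallel gripper is mounted at the origin on the work surface. World frame = base frame: x ahead of the robot, y to its left, z up, the work surface at z = 0. Lengths are in mm, angles in rad, forces in N, time in s.
With the tool pointing down it reaches from about 400 to 875 mm from the base axis. Payload 6.5 kg.
Tool frame: the origin (TCP) lies at the centre of the arm's flange, where the gripper is bolted on; the fingertips stand 166 mm ahead of it and the grasp point (between the pads) lies 147 mm ahead of it; z points along the fingers, y is the line along which they close (so a half turn about z gives the same grasp; the last joint's range is limited). The gripper opens to 88 mm and grips with 3 to 60 N. Pads are 18 mm wide; open, the fingers measure 123 mm over their backs; the gripper's body (75 mm by 187 mm) begins 45 mm behind the grasp point.
Start: joints at [1.06, 0.536, -0.004, 1.538, 0.003, 1.067, -0.071], TCP at [279.68, -586.745, 404.716] pointing down, gripper open.
Joint ranges: [-2.7, 2.7], [-0.37, 2.16], [-1.27, 1.26], [0.24, 2.4], [-1.31, 4.45], [0.19, 1.91], [-2.76, 2.76]. Speed limits (rad/s): [2.39, 2.39, 3.14, 3.14, 3.14, 3.14, 3.14].

## Interface

Orientations are given as [roll, pitch, yaw] about the fixed x, y, z axes, in that order (R = Rz(yaw) Ry(pitch) Rx(roll)).
In Python, from rig import env, imaging, order gives the robot as it stands.
- The arm moves only by the tool apply_moves, never from a script. Its argument "series" is a list of rows, each a list of 4 numbers: the shift along the tool's x, y, z in m, then the turn about the tool's z in degrees. In form: [[dx, dy, dz, twist], ...]. A call has 1 to 12 rows; each row shifts and turns the commanded pose from where the row before left it, along the tool's axes as they then stand; what a row does not reach is not made up. A row lasts 1/10 s, in which the tool goes at most 50 mm and 8.59 degrees, less where a joint would pass 70% of its speed; a pose out of reach is approached as far as the arm can. A call with a gripper value outside its range is refused whole. "fingers" is the gripper command: -1 is fully open, 1 is shut, values between are in proportion, set as the call begins (left out, the last holds). The fingers move at their own pace and stop on an object; "grip_force" is the grip in N (left out, the last holds). Time passes only in rows, so rows that do not move let the fingers close. It gives the time, the measured TCP pose, the force, the opening and the grip force at its end, in the units of the state.
- env.sense(): the state, without advancing time (a new reading comes with each control period).
- imaging.grab_frame(name): name is "side" or "top"; returns the picture (480x640x3 uint8, red, green, blue); there is no depth.
- imaging.camera_model(name): a dict with "fx", "fy", "cx", "cy" (pixels), "dist" ([k1, k2, p1, p2, k3] as OpenCV has them; the pictures are not rectified), "origin" and "orientation" of the camera in the world. Camera axes: x right, y up, looking along -z (the intrinsics and any distortion apply to the point x, -y, -z); pixel columns grow to the right and rows downward; lengths in mm; the calibration is good to about 2 mm. A picture is of the moment at which its call begins. camera_model takes no time and is no camera call.
- order.job_done(): hands the job in; it is judged then, once.
The state is a dict: "time": time; "joint_positions": joint angles; "dq": joint speeds; "joint_torque": joint torques, N m; "tcp_pos": TCP position; "tool_rot": TCP orientation; "ft_force": force on the tool from outside, world axes, zero at the start; "ft_torque": the same for the moment, N m; "finger_gap": opening from 0.0 (shut) to 1.0 (fully open); "finger_force": force on a finger pad.
Only numpy, scipy, OpenCV 4.12 (cv2) and the standard library are available. Lean on these libraries where they do the work, as an engineer would, in place of code of your own. Each camera call takes 0.05 s, during which the arm holds its last target. There are 200 camera calls.

## Task

Log in the dosimeter that lies at the back of the instrument tray: first stand the radio, the torch and the spray can that block it upright on the rubber mat, then lay the dosimeter, display up, flat in the recess of the reader. Once it lies there, put the radio, the torch and the can back upright in the tray, each exactly where it stood before. Let none of them fall over, and leave the spare battery and the tape in the tray where they are.

Things in the scene. Friction and masses are not known exactly. Their poses are not given: they have to be found in the camera images.
- tray: Light grey steel instrument tray, fixed, 190 mm (x) by 280 mm (y). Origin: centre of its underside. Its floor is at z = 4 mm; 3 mm walls, back (+x) and sides 36 mm high, front lip (-x) 12 mm. Three flush dark grey inlays at x = -35, y = -48, 0, +48 mm: radio, torch and can stand on them, one each, in any order, 10 mm apart. The dosimeter lies behind, near x = +25, y = 0 mm.
- mat: Dark grey-green rubber mat on the counter at one side of the tray (left or right varies), fixed, 270 mm (x) by 120 mm (y), 3 mm thick; the side area. Origin: centre of its underside. The three cleared things fit on it in a line along its x, 80 mm apart.
- reader_recess (a point): Centre of the floor (z = 39 mm over the counter) of the recess in the dosimeter reader, a fixed white desktop box 190 by 150 mm, 45 mm high, at the other side of the tray. Recess: dark, 62 mm (x) by 98 mm (y), 6 mm deep; the dosimeter lies in it long side along y, either way round, 7 mm spare all round. Box: x -60 to +130, y -75 to +75 mm from here, a 73 mm high display hump at x over +90.
- dosimeter: Light grey personal dosimeter, 48 mm (x) by 84 mm (y, long side) by 24 mm thick, 0.11 kg; greenish display, dark button and small red lamp on top, steel clip plate on one end. Lies display up (z up), long side along the tray's y. Origin: centre of its underside. Grip across its 48 mm, fingertips about 9 mm above its underside.
- radio: Dark grey hand-held two-way radio standing upright, edge-on in the row: body 54 mm (x) by 34 mm (y) by 105 mm high, 0.24 kg; stub antenna and two knobs on top, up to 129 mm. Its x is roughly along the tray's x at the start. Origin: centre of its underside; z up. Grip its body across x, about 93 mm above its underside.
- torch: Grey metal torch standing on its lens: head 38 mm in diameter up to 30 mm, tapering to a tube 27 mm in diameter from 44 to 118 mm, rubber switch on top to 124 mm; 0.16 kg. Origin: centre of its underside; z up. Grip the tube about 95 mm up.
- can: Small spray can, bare aluminium with a pale paper label: 38 mm in diameter up to 106 mm, white cap 31 mm in diameter to 128 mm; 0.13 kg. Origin: centre of its underside; z up. Grip the body about 92 mm up.
- battery: Bystander: black spare battery pack lying in the tray at the right (-y) of the row, 88 by 44 by 18 mm, no display. Origin: centre of its underside. Leave it.
- tape: Bystander: roll of beige adhesive tape lying flat in the tray at the left (+y) of the row, 58 mm in diameter, 18 mm high. Origin: centre of its underside. Leave it.

How it is judged:
By the outcome, as a careful person would: the job done as asked, in the order asked, and still so for the second after the job is handed in, with the robot touching nothing.
It also fails if it takes over 136 s, if anything falls off the work surface, if the arm or the gripper's body presses on something with over 40 N, if the wrist force passes 120 N, or if a joint passes its speed limit or range.

## Working session

There is one attempt and no reset: what is moved stays moved. The work goes in short steps, Python scripts to look and compute and a tool call to move; the robot and the scene stay as the last step left them, time stands still between calls to the robot, and variables do not carry over. Pictures are saved under pics/ and viewed, at most 14 in all, crops included, and the job is handed in when it is done.

Besides the shell and the picture viewer there is one more tool, called after "Call:" by a JSON object that holds its "api" and its "payload", one argument or row to a line. apply_moves: Moves the arm, as the interface text tells. Its arguments: {"type":"object","properties":{"series":{"type":"array"},"fingers":{"type":"number"},"grip_force":{"type":"number"}},"required":["series"]}

```bash
mkdir -p pics; ls; cat > h.py <<'E'
import numpy as np,cv2
from scipy.spatial.transform import Rotation as R
from rig import env,imaging,order
def cam(n):
    m=imaging.camera_model(n); K=np.array([[m['fx'],0,m['cx']],[0,m['fy'],m['cy']],[0,0,1]]); 
    o=np.array(m['orientation'],float)
    Rm=o if o.shape==(3,3) else R.from_euler('xyz',o).as_matrix()
    return K,np.array(m['dist'],float),np.array(m['origin'],float),Rm
def ray(n,p,z):
    K,d,o,Rm=cam(n); u=cv2.undistortPoints(np.array(p,float).reshape(-1,1,2),K,d).reshape(-1,2)
    v=np.c_[u[:,0],-u[:,1],-np.ones(len(u))]@Rm.T
    return o+v*((z-o[2])/v[:,2])[:,None]
def proj(n,P):
    K,d,o,Rm=cam(n); c=(np.atleast_2d(P)-o)@Rm; c=c*[1,-1,-1]
    return cv2.projectPoints(c,np.zeros(3),np.zeros(3),K,d)[0].reshape(-1,2)
def snap(n,f):
    i=imaging.grab_frame(n); cv2.imwrite(f'pics/{f}.png',i[:,:,::-1]); return i
E
python3 - <<'E'
from h import *
for n in('side','top'): print(imaging.camera_model(n)); snap(n,n+'0')
print(env.sense())
E
```

```text
pics
{'fx': 435.81487196552575, 'fy': 435.81487196552575, 'cx': 321.61855729713113, 'cy': 238.69670327134907, 'dist': array([-0.03083878,  0.        ,  0.        ,  0.        ,  0.        ]), 'origin': array([ 407.24168354, -528.72340053,  669.79537495]), 'orientation': array([ 0.73493295,  0.0149103 , -0.2525739 ])}
{'fx': 488.506938956758, 'fy': 488.506938956758, 'cx': 320.5355981194363, 'cy': 241.9185451195387, 'dist': array([-0.00155321,  0.        ,  0.        ,  0.        ,  0.        ]), 'origin': array([ 378.23151234,   -9.41501254, 1001.97560368]), 'orientation': array([ 0.16666402, -0.00743647, -1.55540196])}
{'time': 0.1, 'joint_positions': array([ 1.05977162,  0.53712815, -0.00439961,  1.53874713,  0.00261927,
        1.06731246, -0.07120592]), 'dq': array([-1.78891054e-03, -3.12321915e-03,  1.35274608e-04, -3.81667175e-03,
       -7.29625707e-05, -2.12719326e-04, -4.21767912e-04]), 'joint_torque': array([ 2.16598462e-03, -5.72082996e+01,  9.93645228e-01, -2.52232254e+01,
       -5.61516371e-02,  1.34469467e-02,  8.11181121e-05]), 'tcp_pos': array([ 279.55567216, -586.49318266,  403.91300259]), 'tool_rot': array([-3.14001016e+00,  1.54061273e-04,  4.44866337e-01]), 'ft_force': array([-0.20621225,  0.70764028,  0.41603855]), 'ft_torque': array([ 0.00602627, -0.004504  ,  0.00224552]), 'finger_force': 0.0, 'finger_gap': 1.0000088956240374}
```

View pics/side0.png

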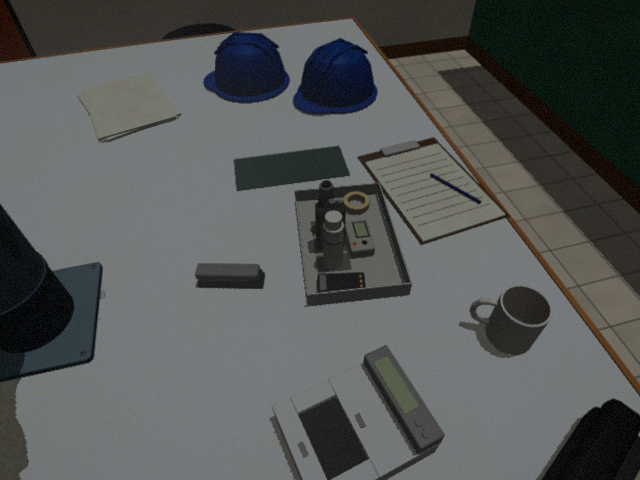

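View pics/top0.png

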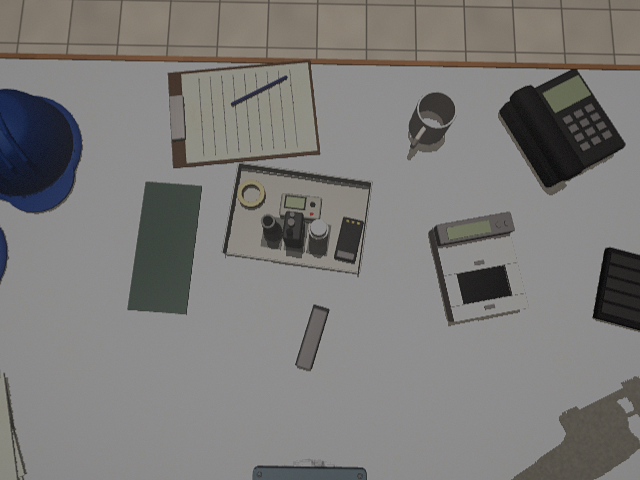

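The top view shows the mat at about (165,248), the tray at (298,220) and the reader recess at (484,285). In the row, from left to right, are the torch (270,228), radio (293,230) and can (318,236). The dosimeter is at (301,206). I'll enlarge the tray next.

```bash
python3 - <<'E'
from h import *
i=cv2.imread('pics/top0.png')
c=cv2.convertScaleAbs(cv2.resize(i[155:285,215:380],None,fx=4.5,fy=4.5,interpolation=cv2.INTER_CUBIC),alpha=1.4)
cv2.imwrite('pics/c1.png',c)
j=cv2.imread('pics/side0.png')
c=cv2.convertScaleAbs(cv2.resize(j[170:310,285:425],None,fx=4.2,fy=4.2,interpolation=cv2.INTER_CUBIC),alpha=1.6)
cv2.imwrite('pics/c2.png',c)
g=cv2.cvtColor(i,cv2.COLOR_BGR2HSV)
# mat
m=((g[:,:,0]>55)&(g[:,:,0]<95)&(g[:,:,1]>40)&(g[:,:,2]<110)).astype(np.uint8)
n,l,s,ce=cv2.connectedComponentsWithStats(m)
for k in range(1,n):
    if s[k,4]>1000: 
        r=cv2.minAreaRect(np.argwhere(l==k)[:,::-1].astype(np.float32)); b=cv2.boxPoints(r); print('mat',s[k],b.tolist(),ray('top',b,3).round(1).tolist(),ray('top',[r[0]],3))
# recess
m=(i.max(2)<60).astype(np.uint8); m[:245]=0; m[320:]=0; m[:,:452]=0; m[:,516:]=0
n,l,s,ce=cv2.connectedComponentsWithStats(m)
k=1+s[1:,4].argmax(); r=cv2.minAreaRect(np.argwhere(l==k)[:,::-1].astype(np.float32)); b=cv2.boxPoints(r); print('rec',s[k],b,ray('top',b,45).round(1).tolist(),ray('top',[r[0]],42))
E
```

```text
rec [ 457  265   55   39 1493] [[456.58038 273.7821 ]
 [505.79193 264.4718 ]
 [511.51337 294.71368]
 [462.30182 304.024  ]] [[480.1, -282.9, 45.0], [500.2, -381.0, 45.0], [440.8, -389.4, 45.0], [421.2, -292.3, 45.0]] [[ 460.65270261 -337.35501334   42.        ]]
```

View pics/c1.png

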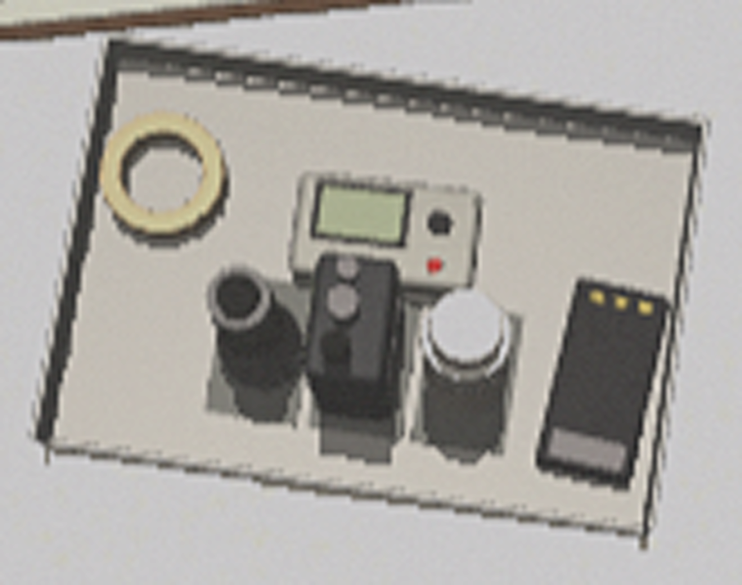

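View pics/c2.png

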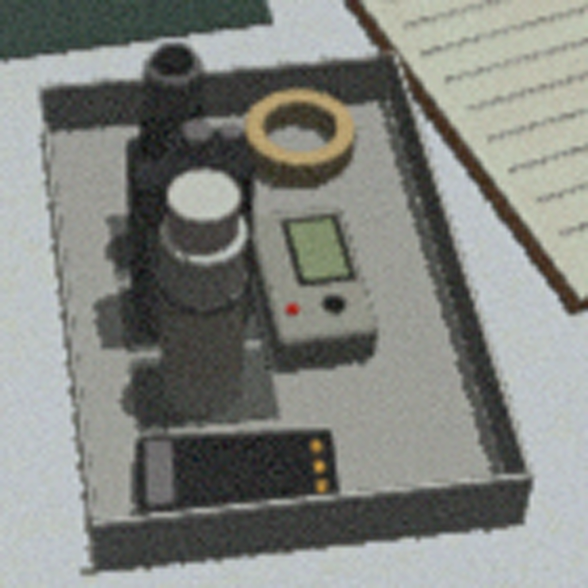

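Tray crop: the tray's top corners are at (112,40), (706,122), (645,535) and (45,447). The torch switch is at (240,297), the can cap at (467,325), the radio's top face at x 312–398 and y 256–388, and the dosimeter's corners run from (303,173) to (475,290). Now I'll convert these to world positions.

```bash
python3 - <<'E'
from h import *
f=lambda p:np.array(p)/4.5+[215,155]-.4
g=lambda p:np.array(p)/4.2+[285,170]-.4
t1=ray('top',f([(112,40),(706,122)]),36); t2=ray('top',f([(645,535),(45,447)]),12)
print('tray',t1.round(),t2.round()); 
d=t1[0]-t1[1]+t2[1]-t2[0]; yaw=np.arctan2(-d[0],d[1]); print('yaw',yaw, 'centre',(t1.mean(0)+t2.mean(0))/2)
C=((t1.mean(0)+t2.mean(0))/2)[:2]; c,s=np.cos(yaw),np.sin(yaw)
for n,x,y in(('torch',-35,48),('radio',-35,0),('can',-35,-48),('dos',25,0)): print(n,C+[c*x-s*y,s*x+c*y])
print('torch',ray('top',f([(240,297)]),122),ray('side',g([(174,62)]),122))
print('can',ray('top',f([(467,325)]),132),ray('side',g([(204,196)]),132))
print('radio',ray('top',f([(321,256),(398,262),(312,378),(392,388)]),109).round(1))
q=ray('top',f([(303,173),(482,195),(475,290),(290,275)]),28);print('dos',q.round(1),q.mean(0))
q=ray('top',[(146,182),(201,186),(186,314),(128,309)],3);print('mat',q.round(1),q.mean(0))
i=cv2.imread('pics/top0.png');print(i[250,165])
E
```

```text
tray [[ 702.  155.   36.]
 [ 668. -117.   36.]] [[481. -91.  12.]
 [517. 181.  12.]]
yaw -0.12740123514470525 centre [591.78667503  32.20465467  24.        ]
torch [563.16906468  84.262626  ]
radio [557.07033485  36.65164518]
can [550.97160501 -10.95933564]
dos [616.58406087  29.02823289]
torch [[564.48813424  83.64496357 122.        ]] [[566.16702622  86.03469386 122.        ]]
can [[552.39054109  -9.28641278 132.        ]] [[553.57887078 -10.25324643 132.        ]]
radio [[585.2  51.9 109. ]
 [583.2  19.8 109. ]
 [533.7  54.2 109. ]
 [530.   21.2 109. ]]
dos [[642.7  66.8  28. ]
 [633.8 -15.1  28. ]
 [589.4 -12.6  28. ]
 [594.9  71.3  28. ]] [615.21286084  27.5701507   28.        ]
mat [[668.6 356.3   3. ]
 [661.9 239.9   3. ]
 [394.2 255.2   3. ]
 [402.4 372.8   3. ]] [531.76793444 306.04035861   3.        ]
[66 71 63]
```

Call:
{"api": "apply_moves", "payload": {
  "series": [
    [0,0,0,-8.2],
    [0,0,0,-8.2],
    [0,0,0,-8.2],
    [0,0,0,-8.2],
    [0,0,0,-8.2],
    [0,0,0,-8.1],
    [0,0,0,-8.1]
  ],
  "fingers": -1,
  "grip_force": 20
}}

```text
time: 0.8
tcp_pos: [279.5, -586.6, 404.2]
tool_rot: [-3.141, -0.001, 1.449]
ft_force: [-0.5, 0.3, 0.4]
finger_gap: 0.998
finger_force: 0.0
```

```bash
cat >> h.py <<'E'
def go(x,y,z,yaw=None):
    "remaining move in tool axes (m) and twist (deg)"
    s=env.sense(); r=s['tool_rot']; M=R.from_euler('xyz',r).as_matrix()
    d=M.T@(np.array([x,y,z])-s['tcp_pos'])/1000
    print('tcp',s['tcp_pos'].round(1),'rot',r.round(3),'t',round(s['time'],2),'gap',round(s['finger_gap'],3),'d',d.round(4),'twist',None if yaw is None else round(np.degrees(r[2]-yaw),1))
E
python3 - <<'E'
from h import *
go(565,84.5,394,1.444)
i=cv2.imread('pics/top0.png'); g=cv2.cvtColor(i,cv2.COLOR_BGR2GRAY).astype(int)
for y in range(211,248,2): print(y,g[y,276:312].tolist())
E
```

```text
tcp [ 279.5 -586.6  404.2] rot [-3.141e+00 -1.000e-03  1.449e+00] t 0.8 gap 0.998 d [0.7008 0.2018 0.0106] twist 0.3
211 [136, 136, 138, 102, 106, 131, 130, 129, 129, 135, 94, 73, 73, 73, 92, 97, 106, 99, 105, 105, 116, 116, 135, 136, 134, 135, 134, 131, 129, 130, 130, 129, 129, 130, 131, 134]
213 [135, 135, 139, 93, 112, 128, 128, 130, 134, 83, 45, 56, 54, 55, 101, 99, 99, 102, 66, 52, 47, 51, 49, 47, 54, 48, 68, 136, 130, 130, 129, 129, 129, 124, 72, 76]
215 [137, 136, 138, 123, 61, 66, 72, 73, 80, 44, 49, 58, 55, 57, 89, 105, 102, 107, 65, 55, 56, 58, 57, 59, 57, 51, 38, 69, 136, 131, 131, 131, 132, 134, 90, 103]
217 [105, 113, 112, 122, 59, 54, 54, 57, 56, 44, 54, 58, 57, 55, 46, 39, 48, 36, 52, 56, 59, 58, 59, 58, 59, 49, 38, 50, 93, 97, 100, 106, 111, 113, 116, 119]
219 [89, 88, 90, 89, 91, 76, 78, 78, 64, 44, 57, 55, 86, 91, 99, 100, 94, 89, 51, 56, 59, 58, 61, 59, 60, 47, 33, 42, 44, 46, 42, 41, 43, 47, 47, 51]
221 [76, 91, 90, 90, 88, 89, 90, 92, 48, 46, 58, 64, 102, 100, 98, 99, 98, 102, 82, 61, 59, 59, 59, 56, 55, 45, 34, 60, 47, 60, 65, 66, 70, 72, 68, 60]
223 [40, 45, 59
[... 1276 characters left out ...]
, 39, 41, 41, 40, 44, 45, 45, 36, 35, 45, 38, 47, 91, 86, 140, 141, 108, 69, 51, 49]
241 [50, 50, 54, 55, 76, 89, 129, 126, 35, 34, 36, 38, 37, 36, 36, 39, 37, 36, 36, 37, 35, 36, 38, 34, 34, 38, 39, 51, 91, 93, 141, 141, 96, 64, 52, 56]
243 [56, 52, 52, 79, 91, 85, 141, 145, 87, 36, 35, 37, 37, 36, 38, 37, 39, 37, 36, 36, 35, 36, 35, 34, 37, 37, 41, 50, 88, 122, 141, 136, 92, 51, 52, 53]
245 [54, 52, 51, 91, 91, 78, 141, 143, 91, 58, 35, 35, 37, 36, 33, 37, 36, 35, 37, 35, 35, 34, 34, 34, 35, 33, 44, 48, 89, 136, 140, 121, 92, 50, 53, 53]
247 [52, 51, 77, 93, 88, 129, 141, 129, 90, 93, 51, 49, 50, 49, 41, 47, 38, 37, 37, 37, 38, 32, 34, 33, 37, 37, 53, 94, 89, 142, 142, 102, 92, 53, 50, 53]
```

Call:
{"api": "apply_moves", "payload": {
  "series": [
    [0.044,0.0126,0,0],
    [0.044,0.0126,0,0],
    [0.044,0.0126,0,0],
    [0.044,0.0126,0,0],
    [0.044,0.0126,0,0],
    [0.044,0.0126,0,0],
    [0.044,0.0126,0,0],
    [0.044,0.0126,0,0],
    [0.044,0.0126,0,0],
    [0.044,0.0126,0,0],
    [0.044,0.0126,0,0],
    [0.044,0.0126,0,0]
  ]
}}

```text
time: 2.0
tcp_pos: [497.1, -80.6, 404.6]
tool_rot: [-3.141, 0.0, 1.443]
ft_force: [0.9, -0.0, -0.4]
finger_gap: 1.002
finger_force: 0.0
```

Call:
{"api": "apply_moves", "payload": {
  "series": [
    [0.044,0.0126,0,0],
    [0.044,0.0126,0,0],
    [0.044,0.0126,0,0],
    [0.041,0.0126,0,0],
    [0,0,0,0],
    [0,0,0,0],
    [0,0,0,0]
  ]
}}

```text
time: 2.7
tcp_pos: [568.6, 81.4, 404.2]
tool_rot: [-3.141, 0.001, 1.441]
ft_force: [-0.1, -0.6, -0.5]
finger_gap: 0.998
finger_force: 0.0
```

```bash
python3 - <<'E'
from h import *
go(565,84.5,246,1.449)
print(ray('top',[(285.6,212.7),(301.4,213.3),(282.9,238),(298.4,238.6),(292.1,225.6)],109).round(1).tolist())
E
```

```text
tcp [568.6  81.4 404.2] rot [-3.141e+00  1.000e-03  1.441e+00] t 2.7 gap 0.998 d [ 0.0028 -0.0038  0.1582] twist -0.4
[[582.9, 52.5, 109.0], [582.3, 22.9, 109.0], [534.7, 56.2, 109.0], [534.1, 27.4, 109.0], [558.5, 39.7, 109.0]]
```

Call:
{"api": "apply_moves", "payload": {
  "series": [
    [0.0015,-0.002,0.03,0],
    [0.0015,-0.002,0.04,0],
    [0,0,0.04,-0.4],
    [0,0,0.03,0],
    [0,0,0.018,0],
    [0,0,0,0],
    [0,0,0,0],
    [0,0,0,0]
  ],
  "fingers": -0.2
}}

```text
time: 3.5
tcp_pos: [565.9, 85.8, 248.1]
tool_rot: [3.139, -0.0, 1.449]
ft_force: [0.5, -0.2, -0.2]
finger_gap: 0.599
finger_force: 0.0
```

```bash
python3 - <<'E'
from h import *
go(565,84.5,246,1.449); snap('side','s1')
i=cv2.imread('pics/s1.png');cv2.imwrite('pics/s1c.png',cv2.convertScaleAbs(cv2.resize(i[100:310,240:430],None,fx=2.8,fy=2.8),alpha=1.6))
E
```

```text
tcp [565.9  85.8 248.1] rot [ 3.139 -0.     1.449] t 3.5 gap 0.599 d [-0.0014 -0.0007  0.0021] twist -0.0
```

View pics/s1c.png

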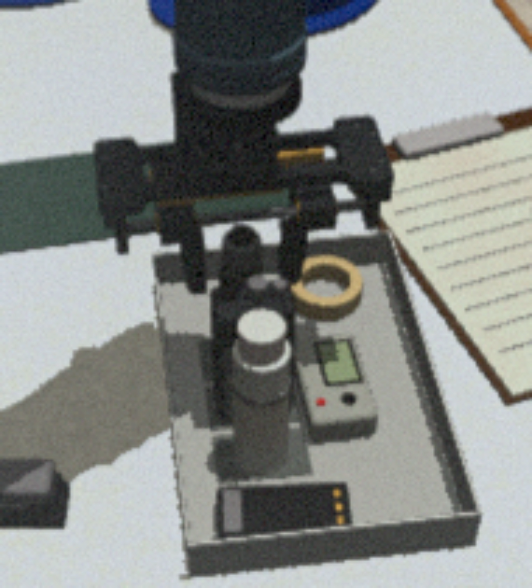

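The fingers straddle the torch's tube at crop (240,245), clear of the radio. I'll close them now.

Call:
{"api": "apply_moves", "payload": {
  "series": [
    [0,0,0,0],
    [0,0,0,0],
    [0,0,0,0],
    [0,0,0,0],
    [0,0,0,0],
    [0,0,0,0]
  ],
  "fingers": 1,
  "grip_force": 20
}}

```text
time: 4.15
tcp_pos: [565.5, 86.4, 246.9]
tool_rot: [3.141, -0.0, 1.45]
ft_force: [0.9, 0.7, 3.4]
finger_gap: 0.292
finger_force: 20.0
```

Call:
{"api": "apply_moves", "payload": {
  "series": [
    [0,0,-0.01,0],
    [0,0,-0.025,0],
    [0,0,-0.03,0],
    [0,0,-0.03,0],
    [0,0,-0.03,0],
    [0,0,-0.02,0],
    [0,0,-0.01,0],
    [0,0,0,0]
  ]
}}

```text
time: 4.95
tcp_pos: [565.4, 86.5, 402.8]
tool_rot: [3.14, -0.0, 1.45]
ft_force: [-1.1, -0.2, -1.7]
finger_gap: 0.294
finger_force: 20.0
```

```bash
python3 - <<'E'
from h import *
go(617,301,401,1.449)
E
```

```text
tcp [565.4  86.5 402.8] rot [ 3.14 -0.    1.45] t 4.95 gap 0.294 d [0.2192 0.0254 0.002 ] twist 0.1
```

Call:
{"api": "apply_moves", "payload": {
  "series": [
    [0.01,0.001,0,0],
    [0.02,0.002,0,0],
    [0.03,0.004,0,0],
    [0.035,0.004,0,0],
    [0.035,0.004,0,0],
    [0.035,0.004,0,0],
    [0.03,0.004,0,0],
    [0.015,0.002,0,0],
    [0.009,0,0,0],
    [0,0,0,0],
    [0,0,0,0]
  ]
}}

```text
time: 6.05
tcp_pos: [616.7, 299.3, 401.2]
tool_rot: [-3.141, 0.002, 1.449]
ft_force: [0.7, -0.1, -2.1]
finger_gap: 0.292
finger_force: 20.0
```

Call:
{"api": "apply_moves", "payload": {
  "series": [
    [0,0,0.015,0],
    [0,0,0.03,0],
    [0,0,0.035,0],
    [0,0,0.035,0],
    [0,0,0.02,0],
    [0,0,0.01,0],
    [0,0,0.004,0],
    [0,0,0.003,0],
    [0,0,0,0],
    [0,0,0,0]
  ]
}}

```text
time: 7.05
tcp_pos: [616.8, 301.0, 250.8]
tool_rot: [3.14, -0.001, 1.45]
ft_force: [-0.1, 0.1, -1.4]
finger_gap: 0.295
finger_force: 20.0
```

```bash
python3 - <<'E'
from h import *
go(617,301,246,1.449)
E
```

```text
tcp [616.8 301.  250.8] rot [ 3.14e+00 -1.00e-03  1.45e+00] t 7.05 gap 0.295 d [0.     0.0002 0.0048] twist 0.1
```

Call:
{"api": "apply_moves", "payload": {
  "series": [
    [0,0,0.002,0],
    [0,0,0.001,0],
    [0,0,0.001,0],
    [0,0,0,0],
    [0,0,0,0]
  ]
}}

```text
time: 7.55
tcp_pos: [616.6, 300.8, 246.0]
tool_rot: [3.141, -0.0, 1.45]
ft_force: [0.6, -0.8, 0.5]
finger_gap: 0.292
finger_force: 20.0
```

Call:
{"api": "apply_moves", "payload": {
  "series": [
    [0,0,0,0],
    [0,0,0,0],
    [0,0,0,0],
    [0,0,0,0],
    [0,0,0,0]
  ],
  "fingers": -0.2
}}

```text
time: 8.05
tcp_pos: [616.4, 300.8, 245.7]
tool_rot: [-3.142, 0.0, 1.45]
ft_force: [0.2, 1.0, 0.2]
finger_gap: 0.598
finger_force: 0.0
```

Call:
{"api": "apply_moves", "payload": {
  "series": [
    [0,0,-0.02,0],
    [0,0,-0.04,0],
    [0,0,-0.045,0],
    [0,0,-0.04,0],
    [0,0,-0.01,0],
    [0,0,0,0]
  ]
}}

```text
time: 8.65
tcp_pos: [616.8, 301.1, 402.7]
tool_rot: [3.138, -0.002, 1.45]
ft_force: [1.1, 0.3, -0.2]
finger_gap: 0.598
finger_force: 0.0
```

```bash
python3 - <<'E'
from h import *
go(558,38.5,401,1.455)
E
```

```text
tcp [616.8 301.1 402.7] rot [ 3.138e+00 -2.000e-03  1.450e+00] t 8.65 gap 0.598 d [-0.2678 -0.0267  0.0011] twist -0.3
```

Call:
{"api": "apply_moves", "payload": {
  "series": [
    [-0.02,-0.002,0,-0.4],
    [-0.04,-0.004,0,-0.4],
    [-0.045,-0.0045,0,0],
    [-0.045,-0.0045,0,0],
    [-0.045,-0.0045,0,0],
    [-0.04,-0.004,0,0],
    [-0.025,-0.002,0,0],
    [-0.008,-0.001,0,0],
    [0,0,0,0],
    [0,0,0,0],
    [0,0,0,0]
  ],
  "fingers": -0.9
}}

```text
time: 9.75
tcp_pos: [561.1, 39.3, 400.4]
tool_rot: [-3.141, -0.001, 1.467]
ft_force: [0.8, 0.7, -0.2]
finger_gap: 0.949
finger_force: 0.0
```

```bash
python3 - <<'E'
from h import *
go(558,38.5,246,1.465)
E
```

```text
tcp [561.1  39.3 400.4] rot [-3.141e+00 -1.000e-03  1.467e+00] t 9.75 gap 0.949 d [-0.0013 -0.0029  0.1544] twist 0.1
```

Call:
{"api": "apply_moves", "payload": {
  "series": [
    [-0.001,-0.002,0.02,0],
    [0,-0.001,0.04,0],
    [0,0,0.04,0],
    [0,0,0.035,0],
    [0,0,0.014,0],
    [0,0,0.004,0],
    [0,0,0,0],
    [0,0,0,0]
  ]
}}

```text
time: 10.55
tcp_pos: [558.8, 37.0, 249.3]
tool_rot: [3.139, -0.001, 1.464]
ft_force: [-1.1, 0.8, -0.0]
finger_gap: 0.947
finger_force: 0.0
```

```bash
python3 - <<'E'
from h import *
go(558,38.5,246,1.465); snap('side','s2')
i=cv2.imread('pics/s2.png');cv2.imwrite('pics/s2c.png',cv2.convertScaleAbs(cv2.resize(i[100:310,230:430],None,fx=2.8,fy=2.8),alpha=1.7))
E
```

```text
tcp [558.8  37.  249.3] rot [ 3.139e+00 -1.000e-03  1.464e+00] t 10.55 gap 0.947 d [ 0.0014 -0.001   0.0033] twist -0.0
```

View pics/s2c.png

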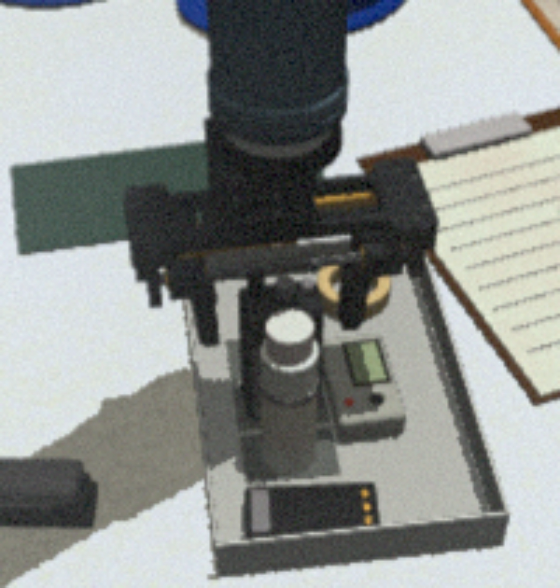

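The fingers straddle the radio: they are at crop (205,320) and (352,300), and the body spans (245–320, 300).

Call:
{"api": "apply_moves", "payload": {
  "series": [
    [0.001,0,0.003,0],
    [0,0,0,0],
    [0,0,0,0],
    [0,0,0,0],
    [0,0,0,0],
    [0,0,0,0],
    [0,0,0,0],
    [0,0,0,0]
  ],
  "fingers": 1,
  "grip_force": 25
}}

```text
time: 11.4
tcp_pos: [558.5, 37.5, 245.0]
tool_rot: [3.14, -0.0, 1.464]
ft_force: [1.9, -1.3, 2.8]
finger_gap: 0.614
finger_force: 24.9
```

Call:
{"api": "apply_moves", "payload": {
  "series": [
    [0,0,-0.01,0],
    [0,0,-0.025,0],
    [0,0,-0.03,0],
    [0,0,-0.03,0],
    [0,0,-0.03,0],
    [0,0,-0.02,0],
    [0,0,-0.01,0],
    [0,0,0,0]
  ]
}}

```text
time: 12.2
tcp_pos: [557.9, 37.6, 400.5]
tool_rot: [3.141, 0.0, 1.464]
ft_force: [0.5, 0.9, -2.4]
finger_gap: 0.612
finger_force: 24.9
```

```bash
python3 - <<'E'
from h import *
go(532,306,401,1.465)
E
```

```text
tcp [557.9  37.6 400.5] rot [3.141 0.    1.464] t 12.2 gap 0.612 d [ 0.2641 -0.0543 -0.0006] twist -0.1
```

Call:
{"api": "apply_moves", "payload": {
  "series": [
    [0.01,-0.002,0,0],
    [0.02,-0.004,0,0],
    [0.03,-0.006,0,0],
    [0.035,-0.008,0,0],
    [0.04,-0.008,0,0],
    [0.04,-0.008,0,0],
    [0.035,-0.008,0,0],
    [0.03,-0.006,0,0],
    [0.015,-0.003,0,0],
    [0.008,-0.001,0,0],
    [0,0,0,0],
    [0,0,0,0]
  ]
}}

```text
time: 13.4
tcp_pos: [533.0, 303.1, 399.2]
tool_rot: [-3.141, 0.002, 1.462]
ft_force: [-0.2, 0.1, -2.2]
finger_gap: 0.61
finger_force: 24.9
```

Call:
{"api": "apply_moves", "payload": {
  "series": [
    [0,0,0.015,0],
    [0,0,0.03,0],
    [0,0,0.035,0],
    [0,0,0.035,0],
    [0,0,0.02,0],
    [0,0,0.01,0],
    [0,0,0.004,0],
    [0,0,0.002,0],
    [0,0,0,0],
    [0,0,0,0]
  ]
}}

```text
time: 14.4
tcp_pos: [532.8, 305.0, 249.7]
tool_rot: [3.14, -0.001, 1.464]
ft_force: [-0.8, -0.4, -2.5]
finger_gap: 0.608
finger_force: 24.9
```

```bash
python3 - <<'E'
from h import *
go(532,306,244,1.465)
E
```

```text
tcp [532.8 305.  249.7] rot [ 3.140e+00 -1.000e-03  1.464e+00] t 14.4 gap 0.608 d [ 0.0009 -0.0009  0.0057] twist -0.1
```

Call:
{"api": "apply_moves", "payload": {
  "series": [
    [0,0,0.002,0],
    [0,0,0.002,0],
    [0,0,0.001,0],
    [0,0,0,0],
    [0,0,0,0]
  ]
}}

```text
time: 14.9
tcp_pos: [532.4, 305.0, 244.1]
tool_rot: [3.141, -0.0, 1.464]
ft_force: [-0.9, -0.4, 1.6]
finger_gap: 0.611
finger_force: 24.8
```

Call:
{"api": "apply_moves", "payload": {
  "series": [
    [0,0,0,0],
    [0,0,0,0],
    [0,0,0,0],
    [0,0,0,0]
  ],
  "fingers": -0.55
}}

```text
time: 15.3
tcp_pos: [532.4, 304.8, 243.7]
tool_rot: [-3.142, -0.0, 1.464]
ft_force: [0.6, -0.6, -0.3]
finger_gap: 0.773
finger_force: 0.0
```

Call:
{"api": "apply_moves", "payload": {
  "series": [
    [0,0,-0.02,0],
    [0,0,-0.04,0],
    [0,0,-0.045,0],
    [0,0,-0.04,0],
    [0,0,-0.01,0],
    [0,0,0,0]
  ]
}}

```text
time: 15.9
tcp_pos: [532.7, 305.1, 400.4]
tool_rot: [3.139, -0.002, 1.464]
ft_force: [-0.1, -0.2, 0.6]
finger_gap: 0.776
finger_force: 0.0
```

```bash
python3 - <<'E'
from h import *
go(552.5,-10,401,1.45)
E
```

```text
tcp [532.7 305.1 400.4] rot [ 3.139e+00 -2.000e-03  1.464e+00] t 15.9 gap 0.776 d [-0.3112  0.0533 -0.001 ] twist 0.8
```

Call:
{"api": "apply_moves", "payload": {
  "series": [
    [-0.02,0.003,0,0.4],
    [-0.04,0.007,0,0.4],
    [-0.045,0.008,0,0],
    [-0.045,0.008,0,0],
    [-0.045,0.008,0,0],
    [-0.045,0.008,0,0],
    [-0.04,0.007,0,0],
    [-0.022,0.003,0,0],
    [-0.009,0.001,0,0],
    [0,0,0,0],
    [0,0,0,0],
    [0,0,0,0]
  ]
}}

```text
time: 17.1
tcp_pos: [548.0, -8.2, 398.5]
tool_rot: [-3.141, -0.001, 1.453]
ft_force: [0.9, -0.7, 1.2]
finger_gap: 0.775
finger_force: 0.0
```

```bash
python3 - <<'E'
from h import *
go(552.5,-10,244,1.45)
E
```

```text
tcp [548.   -8.2 398.5] rot [-3.141e+00 -1.000e-03  1.453e+00] t 17.1 gap 0.775 d [-0.0014  0.0048  0.1545] twist 0.2
```

Call:
{"api": "apply_moves", "payload": {
  "series": [
    [-0.001,0.003,0.02,0],
    [0,0.002,0.04,0],
    [0,0,0.04,0],
    [0,0,0.035,0],
    [0,0,0.015,0],
    [0,0,0.004,0],
    [0,0,0,0],
    [0,0,0,0],
    [0,0,0,0]
  ]
}}

```text
time: 18.0
tcp_pos: [553.7, -11.8, 246.2]
tool_rot: [3.139, -0.0, 1.45]
ft_force: [-0.5, -0.3, -0.0]
finger_gap: 0.775
finger_force: 0.0
```

```bash
python3 - <<'E'
from h import *
go(552.5,-10,244,1.45); snap('side','s3'); snap('top','t3')
i=cv2.imread('pics/s3.png');cv2.imwrite('pics/s3c.png',cv2.convertScaleAbs(cv2.resize(i[100:310,230:430],None,fx=2.8,fy=2.8),alpha=1.7))
E
```

```text
tcp [553.7 -11.8 246.2] rot [ 3.139 -0.     1.45 ] t 18.0 gap 0.775 d [ 0.0016 -0.0014  0.0022] twist 0.0
```

View pics/s3c.png

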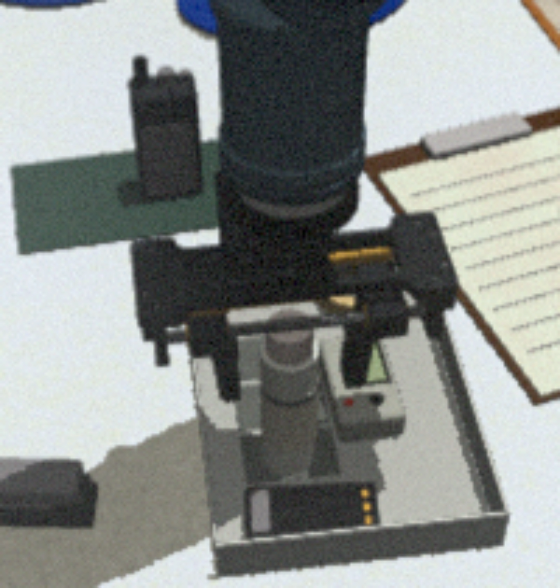

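The radio stands on the mat at crop (167,140). The can at (290,380) is between the fingers at (228,370) and (355,350).

Call:
{"api": "apply_moves", "payload": {
  "series": [
    [0.002,-0.001,0.002,0],
    [0,0,0,0],
    [0,0,0,0],
    [0,0,0,0],
    [0,0,0,0],
    [0,0,0,0],
    [0,0,0,0],
    [0,0,0,0]
  ],
  "fingers": 1,
  "grip_force": 20
}}

```text
time: 18.9
tcp_pos: [552.2, -9.8, 242.7]
tool_rot: [3.142, -0.0, 1.45]
ft_force: [0.7, 0.4, -0.6]
finger_gap: 0.426
finger_force: 20.0
```

Call:
{"api": "apply_moves", "payload": {
  "series": [
    [0,0,-0.01,0],
    [0,0,-0.025,0],
    [0,0,-0.03,0],
    [0,0,-0.03,0],
    [0,0,-0.03,0],
    [0,0,-0.02,0],
    [0,0,-0.01,0],
    [0,0,0,0]
  ]
}}

```text
time: 19.7
tcp_pos: [552.4, -9.7, 399.0]
tool_rot: [3.139, -0.0, 1.45]
ft_force: [-0.2, -0.1, -1.3]
finger_gap: 0.426
finger_force: 20.0
```

```bash
python3 - <<'E'
from h import *
go(447,311,398,1.45)
E
```

```text
tcp [552.4  -9.7 399. ] rot [ 3.139 -0.     1.45 ] t 19.7 gap 0.426 d [ 0.3057 -0.1432  0.0007] twist 0.0
```

Call:
{"api": "apply_moves", "payload": {
  "series": [
    [0.01,-0.005,0,0],
    [0.02,-0.01,0,0],
    [0.03,-0.014,0,0],
    [0.04,-0.018,0,0],
    [0.042,-0.02,0,0],
    [0.042,-0.02,0,0],
    [0.042,-0.02,0,0],
    [0.035,-0.016,0,0],
    [0.025,-0.012,0,0],
    [0.013,-0.006,0,0],
    [0.006,-0.002,0,0],
    [0,0,0,0]
  ]
}}

```text
time: 20.9
tcp_pos: [446.9, 310.0, 397.0]
tool_rot: [-3.141, 0.001, 1.45]
ft_force: [0.1, -0.5, -1.4]
finger_gap: 0.428
finger_force: 20.0
```

Call:
{"api": "apply_moves", "payload": {
  "series": [
    [0,0,0.015,0],
    [0,0,0.03,0],
    [0,0,0.035,0],
    [0,0,0.035,0],
    [0,0,0.02,0],
    [0,0,0.01,0],
    [0,0,0.004,0],
    [0,0,0.002,0],
    [0,0,0,0],
    [0,0,0,0]
  ]
}}

```text
time: 21.9
tcp_pos: [447.3, 310.4, 247.6]
tool_rot: [3.14, -0.001, 1.45]
ft_force: [0.5, -0.6, -0.5]
finger_gap: 0.426
finger_force: 20.0
```

```bash
python3 - <<'E'
from h import *
go(447,311,242,1.45)
E
```

```text
tcp [447.3 310.4 247.6] rot [ 3.14e+00 -1.00e-03  1.45e+00] t 21.9 gap 0.426 d [ 0.0005 -0.0004  0.0056] twist -0.0
```

Call:
{"api": "apply_moves", "payload": {
  "series": [
    [0,0,0.002,0],
    [0,0,0.002,0],
    [0,0,0.001,0],
    [0,0,0,0],
    [0,0,0,0]
  ]
}}

```text
time: 22.4
tcp_pos: [447.0, 310.3, 241.7]
tool_rot: [3.142, -0.0, 1.45]
ft_force: [-0.1, 0.3, -1.1]
finger_gap: 0.427
finger_force: 20.0
```

Call:
{"api": "apply_moves", "payload": {
  "series": [
    [0,0,0,0],
    [0,0,0,0],
    [0,0,0,0],
    [0,0,0,0]
  ],
  "fingers": -0.3
}}

```text
time: 22.8
tcp_pos: [446.9, 310.2, 241.7]
tool_rot: [-3.142, -0.0, 1.45]
ft_force: [-0.1, -1.2, -0.4]
finger_gap: 0.652
finger_force: 0.0
```

Call:
{"api": "apply_moves", "payload": {
  "series": [
    [0,0,-0.02,0],
    [0,0,-0.04,0],
    [0,0,-0.045,0],
    [0,0,-0.04,0],
    [0,0,-0.01,0],
    [0,0,0,0]
  ]
}}

```text
time: 23.4
tcp_pos: [447.3, 310.5, 398.2]
tool_rot: [3.139, -0.002, 1.45]
ft_force: [0.6, -0.6, -0.6]
finger_gap: 0.655
finger_force: 0.0
```

```bash
python3 - <<'E'
from h import *
go(615.5,28,398,1.46)
t=snap('top','t4'); s=snap('side','s4')
a=cv2.resize(t[155:315,120:380],None,fx=3,fy=3,interpolation=cv2.INTER_CUBIC)[:,:,::-1]
cv2.imwrite('pics/t4c.png',cv2.convertScaleAbs(a,alpha=1.5))
E
```

```text
tcp [447.3 310.5 398.2] rot [ 3.139e+00 -2.000e-03  1.450e+00] t 23.4 gap 0.655 d [-0.2601  0.2011  0.0003] twist -0.6
```

View pics/t4c.png

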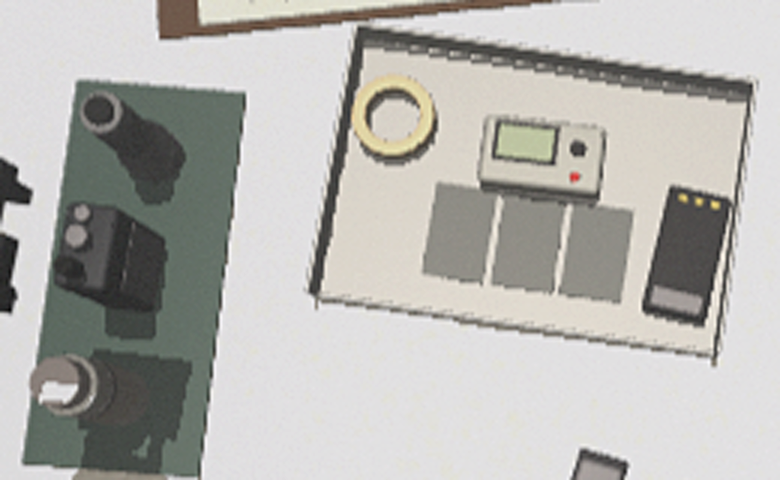

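The torch, radio and can stand upright on the mat. The bare inlays are at crop (460,232), (528,242) and (596,253), and the dosimeter is at (543,155).

```bash
python3 - <<'E'
from h import *
f=lambda p:np.array(p)/3+[120,155]-.33
L=[]
for n,q in dict(t=[(437,183),(497,190),(484,281),(422,273)],r=[(503,193),(565,200),(555,292),(491,284)],c=[(570,203),(633,210),(622,303),(560,296)]).items():
    w=ray('top',f(q),4)[:,:2]; L.append(w.mean(0)); print(n,w.mean(0).round(1)); 
d=L[0]-L[2]; print('yaw',np.arctan2(-d[0],d[1]),np.hypot(*d))
i=cv2.imread('pics/t4.png').astype(int)
h=cv2.cvtColor(i.astype(np.uint8),cv2.COLOR_BGR2HSV)
# display (green) of the dosimeter
m=((h[:,:,0]>28)&(h[:,:,0]<60)&(h[:,:,1]>45)); m[:190]=0;m[215:]=0;m[:,:280]=0;m[:,:][:,310:]=0
r=cv2.minAreaRect(np.argwhere(m)[:,::-1].astype(np.float32));print(r,m.sum())
g=i.sum(2)//3
for x in range(284,320,4): print(x,g[188:228,x].tolist())
for y in (198,203,208): print(y,g[y,274:328].tolist())
w=ray('top',f([(487,116),(607,128),(602,195),(481,187)]),28);print(w.round(1).tolist(),w.mean(0))
E
```

```text
t [565.8  84.8]
r [559.2  37.2]
c [552.4  -9.8]
yaw -0.14025829133392578 95.50805184864353
((294.861572265625, 202.1077117919922), (17.3648624420166, 8.434361457824707), 7.125016689300537) 43
284 [139, 137, 139, 139, 140, 127, 126, 134, 135, 136, 137, 123, 112, 100, 74, 66, 56, 46, 46, 57, 112, 135, 134, 132, 134, 135, 119, 79, 49, 55, 54, 79, 93, 91, 88, 89, 87, 84, 94, 109]
288 [138, 140, 139, 139, 141, 115, 98, 75, 83, 117, 124, 121, 121, 120, 122, 122, 122, 124, 113, 74, 91, 126, 133, 134, 133, 135, 125, 101, 66, 44, 60, 62, 80, 92, 91, 92, 91, 92, 90, 92]
292 [139, 138, 139, 140, 140, 122, 107, 87, 74, 108, 124, 121, 120, 121, 121, 121, 121, 123, 126, 88, 53, 114, 136, 134, 135, 134, 135, 119, 77, 46, 62, 58, 79, 96, 93, 90, 92, 93, 94, 93]
296 [139, 139, 139, 139, 139, 141, 121, 106, 75, 102, 123, 123, 122, 121, 121, 123, 123, 121, 124, 102, 59, 109, 137, 136, 133, 132, 138, 127, 96, 61, 49, 67, 60, 81, 93, 93, 93, 92, 92, 94]
300 [140, 139, 138, 139, 139, 141, 121, 112, 90, 73, 110, 124, 122, 121, 122, 121, 122, 122, 122, 123, 87, 70, 121, 136, 134, 134, 134, 134, 113, 75, 43,
[... 1022 characters left out ...]
6, 125, 128, 121, 106, 141, 141, 140, 139, 139, 140]
203 [140, 140, 141, 141, 141, 143, 97, 108, 135, 137, 66, 59, 123, 123, 122, 122, 123, 122, 121, 121, 121, 121, 123, 122, 122, 123, 121, 122, 122, 126, 72, 54, 136, 133, 132, 136, 68, 47, 50, 47, 48, 120, 134, 131, 131, 135, 106, 53, 142, 141, 141, 138, 140, 139]
208 [140, 143, 141, 140, 142, 123, 99, 130, 134, 135, 112, 114, 110, 110, 91, 88, 91, 72, 53, 60, 60, 61, 59, 73, 73, 88, 87, 95, 96, 76, 43, 112, 135, 133, 133, 133, 135, 134, 135, 135, 135, 134, 132, 132, 135, 120, 85, 109, 142, 140, 140, 141, 139, 142]
[[642.1, 66.6, 28.0], [635.0, -15.7, 28.0], [588.1, -13.0, 28.0], [592.3, 69.3, 28.0]] [614.38738417  26.77914747  28.        ]
```

Call:
{"api": "apply_moves", "payload": {
  "series": [
    [-0.02,0.015,0,-0.6],
    [-0.035,0.027,0,-0.6],
    [-0.036,0.028,0,0],
    [-0.036,0.028,0,0],
    [-0.036,0.028,0,0],
    [-0.036,0.028,0,0],
    [-0.03,0.023,0,0],
    [-0.02,0.015,0,0],
    [-0.011,0.008,0,0],
    [0,0,0,0],
    [0,0,0,0],
    [0,0,0,0]
  ],
  "fingers": -0.65
}}

```text
time: 24.7
tcp_pos: [618.4, 33.3, 396.5]
tool_rot: [-3.141, -0.001, 1.474]
ft_force: [-0.1, -0.1, -0.3]
finger_gap: 0.827
finger_force: 0.0
```

Call:
{"api": "apply_moves", "payload": {
  "series": [
    [0,0,0.02,0],
    [0,0,0.04,0],
    [0,0,0.04,0],
    [0,0,0.035,0],
    [0,0,0.02,0],
    [0,0,0.005,0],
    [0,0,0,0],
    [0,0,0,0],
    [0,0,0,0]
  ]
}}

```text
time: 25.6
tcp_pos: [619.8, 31.4, 238.3]
tool_rot: [3.139, -0.001, 1.471]
ft_force: [0.0, -0.2, 0.2]
finger_gap: 0.826
finger_force: 0.0
```

```bash
python3 - <<'E'
from h import *
go(614.8,27.3,179,1.47)
E
```

```text
tcp [619.8  31.4 238.3] rot [ 3.139e+00 -1.000e-03  1.471e+00] t 25.6 gap 0.826 d [-0.0047 -0.0047  0.0593] twist 0.1
```

Call:
{"api": "apply_moves", "payload": {
  "series": [
    [-0.0025,-0.0025,0.015,0],
    [-0.002,-0.002,0.025,0],
    [0,0,0.01,0],
    [0,0,0.005,0],
    [0,0,0.002,0],
    [0,0,0,0],
    [0,0,0,0],
    [0,0,0,0]
  ]
}}

```text
time: 26.4
tcp_pos: [614.7, 27.2, 180.4]
tool_rot: [3.14, -0.0, 1.471]
ft_force: [-0.4, 0.8, 0.1]
finger_gap: 0.825
finger_force: 0.0
```

```bash
python3 - <<'E'
from h import *
go(614.8,27.3,179,1.47); snap('side','s5')
i=cv2.imread('pics/s5.png');cv2.imwrite('pics/s5c.png',cv2.convertScaleAbs(cv2.resize(i[120:310,260:430],None,fx=3.1,fy=3.1),alpha=1.7))
E
```

```text
tcp [614.7  27.2 180.4] rot [ 3.14  -0.     1.471] t 26.4 gap 0.825 d [0.0002 0.0001 0.0014] twist 0.1
```

View pics/s5c.png

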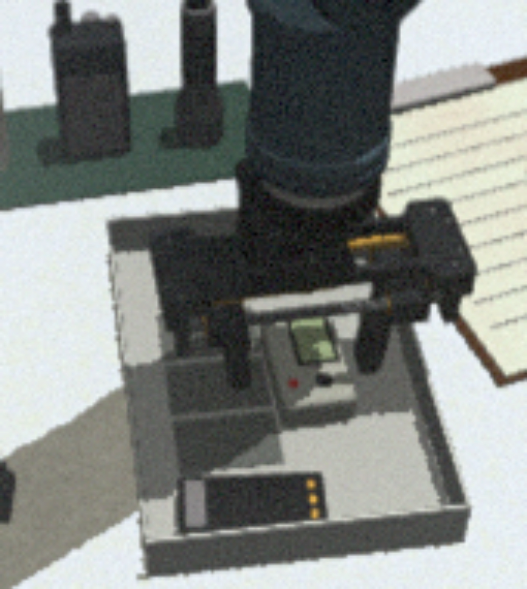

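The fingers straddle the dosimeter at crop (310,370), one on each side of its 48 mm width. I'll grip it and measure the recess more closely.

Call:
{"api": "apply_moves", "payload": {
  "series": [
    [0,0,0,0],
    [0,0,0,0],
    [0,0,0,0],
    [0,0,0,0],
    [0,0,0,0],
    [0,0,0,0],
    [0,0,0,0]
  ],
  "fingers": 1,
  "grip_force": 20
}}

```text
time: 27.15
tcp_pos: [614.5, 27.1, 179.8]
tool_rot: [3.141, -0.0, 1.471]
ft_force: [1.2, -0.2, 1.4]
finger_gap: 0.542
finger_force: 20.0
```

Call:
{"api": "apply_moves", "payload": {
  "series": [
    [0,0,-0.01,0],
    [0,0,-0.025,0],
    [0,0,-0.03,0],
    [0,0,-0.03,0],
    [0,0,-0.03,0],
    [0,0,-0.02,0],
    [0,0,-0.01,0],
    [0,0,0,0]
  ]
}}

```text
time: 27.95
tcp_pos: [614.4, 27.2, 336.0]
tool_rot: [3.14, -0.0, 1.471]
ft_force: [-0.4, 0.0, -1.8]
finger_gap: 0.542
finger_force: 20.0
```

```bash
python3 - <<'E'
from h import *
i=cv2.imread('pics/side0.png')
m=(i.max(2)<70).astype(np.uint8); m[:380]=0; m[:,:290]=0;m[:,385:]=0
n,l,s,ce=cv2.connectedComponentsWithStats(m); k=1+s[1:,4].argmax()
c=max(cv2.findContours((l==k).astype(np.uint8),0,2)[0],key=cv2.contourArea)
a=cv2.approxPolyDP(c,4,True)[:,0]; print(s[k],a.tolist(),ray('side',a,45).round(1).tolist())
i=cv2.imread('pics/top0.png')
m=(i.max(2)<70).astype(np.uint8); m[:245]=0; m[320:]=0; m[:,:452]=0; m[:,516:]=0
n,l,s,ce=cv2.connectedComponentsWithStats(m); k=1+s[1:,4].argmax()
c=max(cv2.findContours((l==k).astype(np.uint8),0,2)[0],key=cv2.contourArea)
a=cv2.approxPolyDP(c,4,True)[:,0]; w=ray('top',a,45);print(a.tolist(),w.round(1).tolist(),w.mean(0))
w=ray('top',c[:,0],45)[:,:2]; r=cv2.minAreaRect(w.astype(np.float32)); print('rect',r)
go(460.6,-337,336,1.756)
E
```

```text
[ 299  394   70   86 3264] [[335, 394], [299, 413], [327, 479], [368, 458]] [[481.6, -281.8, 45.0], [424.5, -295.4, 45.0], [441.0, -388.4, 45.0], [500.5, -377.7, 45.0]]
[[504, 265], [457, 274], [463, 303], [510, 295]] [[499.1, -377.4, 45.0], [479.7, -283.7, 45.0], [423.2, -293.7, 45.0], [440.2, -386.4, 45.0]] [ 460.53355566 -335.3178573    45.        ]
rect ((460.55218505859375, -335.92755126953125), (60.255714416503906, 97.61577606201172), 11.458693504333496)
tcp [614.4  27.2 336. ] rot [ 3.14  -0.     1.471] t 27.95 gap 0.542 d [-3.777e-01 -1.168e-01 -3.000e-04] twist -16.3
```

Call:
{"api": "apply_moves", "payload": {
  "series": [
    [-0.01,-0.003,0,0],
    [-0.03,-0.009,0,0],
    [-0.042,-0.013,0,0],
    [-0.044,-0.0136,0,0],
    [-0.044,-0.0136,0,0],
    [-0.044,-0.0136,0,0],
    [-0.044,-0.0136,0,0],
    [-0.044,-0.0136,0,0],
    [-0.04,-0.0124,0,0],
    [-0.025,-0.008,0,0],
    [-0.01,-0.003,0,0],
    [0,0,0,0]
  ]
}}

```text
time: 29.15
tcp_pos: [459.7, -337.6, 333.6]
tool_rot: [-3.14, -0.001, 1.468]
ft_force: [0.7, 1.4, -1.6]
finger_gap: 0.543
finger_force: 20.0
```

Call:
{"api": "apply_moves", "payload": {
  "series": [
    [0,0,0,-5],
    [0,0,0,-7],
    [0,0,0,-4.9],
    [0,0,0.02,0],
    [0,0,0.03,0],
    [0,0,0.02,0],
    [0,0,0.01,0],
    [0,0,0,0],
    [0,0,0,0]
  ]
}}

```text
time: 30.05
tcp_pos: [461.8, -335.7, 255.4]
tool_rot: [3.141, 0.0, 1.767]
ft_force: [0.7, 0.4, -1.3]
finger_gap: 0.541
finger_force: 20.0
```

```bash
python3 - <<'E'
from h import *
go(461.2,-336,215.5,1.766)
E
```

```text
tcp [ 461.8 -335.7  255.4] rot [3.141 0.    1.767] t 30.05 gap 0.541 d [-0.0002 -0.0006  0.0399] twist 0.1
```

Call:
{"api": "apply_moves", "payload": {
  "series": [
    [0,0,0.01,0],
    [0,0,0.012,0],
    [0,0,0.006,0],
    [0,0,0,0],
    [0,0,0,0],
    [0,0,0,0]
  ]
}}

```text
time: 30.65
tcp_pos: [461.1, -336.6, 227.0]
tool_rot: [3.141, 0.0, 1.766]
ft_force: [0.1, 0.6, -1.2]
finger_gap: 0.542
finger_force: 20.0
```

```bash
python3 - <<'E'
from h import *
go(461.2,-336,215.5,1.766); snap('side','s6'); snap('top','t6')
i=cv2.imread('pics/s6.png');a=cv2.convertScaleAbs(cv2.resize(i[350:480,250:450],None,fx=3.5,fy=3.5),alpha=1.7)
cv2.imwrite('pics/s6c.png',a)
E
```

```text
tcp [ 461.1 -336.6  227. ] rot [3.141 0.    1.766] t 30.65 gap 0.542 d [0.0005 0.0002 0.0115] twist -0.0
```

View pics/s6c.png

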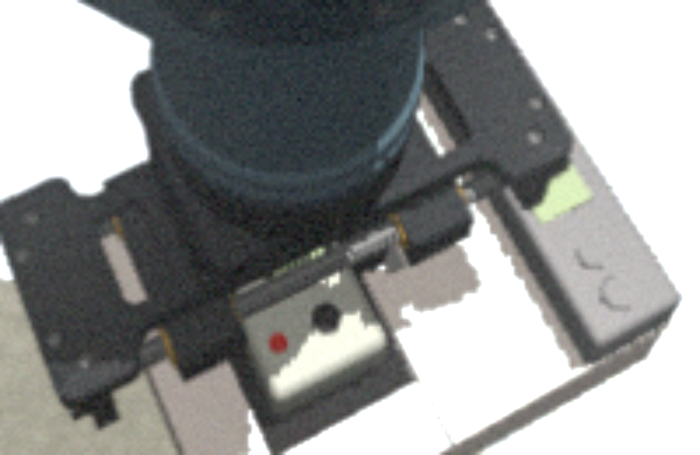

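```bash
python3 - <<'E'
from h import *
w=ray('side',np.array([(270,406),(388,352)])/3.5+[250,350],54)[:,:2]-[461.2,-336]
c,s=np.cos(.195),np.sin(.195); print(w@np.array([[c,-s],[s,c]]))
E
```

```text
[[-23.83936581 -35.62143101]
 [ 24.82068649 -38.12439812]]
```

```bash
python3 - <<'E'
from h import *
def rel(w,c0,a):
    c,s=np.cos(a),np.sin(a); return (w[:,:2]-c0)@np.array([[c,-s],[s,c]])
f=lambda p:np.array(p)/3+[120,155]-.33
print('before top: lamp,button,corners',rel(ray('top',f([(574,177),(578,148),(487,116),(607,128),(602,195),(481,187)]),28),[614.5,27.2],-.1).round(1).tolist())
g=lambda p:np.array(p)/4.2+[285,170]-.4
print('before side',rel(ray('side',g([(292,309),(335,303)]),28),[614.5,27.2],-.1).round(1).tolist())
print('now',rel(ray('side',np.array([(278,343),(326,318)])/3.5+[250,350],75.5),[461.1,-336.6],.195).round(1).tolist())
print(rel(ray('side',np.array([(372,352),(275,400)])/3.5+[250,350],51),[461.1,-336.6],.195).round(1).tolist())
i=cv2.imread('pics/s6.png').max(2)
for x in (330,338,346): print(x,i[440:480,x].tolist())
E
```

```text
before top: lamp,button,corners [[-12.0, -22.3], [8.4, -22.6], [23.5, 42.0], [24.7, -40.7], [-22.2, -42.7], [-26.3, 39.6]]
before side [[-10.8, -21.2], [9.8, -20.9]]
now [[-13.8, -22.0], [6.1, -21.9]]
[[20.1, -34.2], [-20.7, -33.3]]
330 [80, 80, 78, 75, 73, 77, 81, 82, 84, 86, 82, 78, 80, 74, 85, 123, 148, 151, 152, 150, 149, 138, 122, 97, 67, 48, 50, 45, 41, 40, 36, 46, 47, 47, 47, 41, 49, 44, 46, 81]
338 [77, 78, 74, 71, 79, 108, 151, 154, 153, 150, 152, 152, 151, 152, 149, 155, 148, 139, 123, 102, 76, 52, 50, 50, 43, 33, 34, 43, 45, 41, 45, 48, 44, 44, 51, 110, 177, 175, 177, 179]
346 [34, 50, 62, 80, 113, 148, 152, 152, 153, 151, 151, 152, 149, 135, 117, 97, 74, 54, 49, 49, 36, 42, 48, 50, 44, 44, 47, 48, 45, 48, 74, 161, 179, 178, 177, 178, 178, 180, 178, 180]
```

Call:
{"api": "apply_moves", "payload": {
  "series": [
    [0,0,0.005,0],
    [0,0,0.003,0],
    [0,0,0.002,0],
    [0,0,0.001,0],
    [0,0,0,0],
    [0,0,0,0],
    [0,0,0,0]
  ]
}}

```text
time: 31.45
tcp_pos: [461.0, -336.5, 215.8]
tool_rot: [3.141, 0.0, 1.766]
ft_force: [-0.4, 0.2, -1.5]
finger_gap: 0.539
finger_force: 20.0
```

```bash
python3 - <<'E'
from h import *
go(461.2,-336,214.8,1.766); print(env.sense()['ft_force'])
E
```

```text
tcp [ 461.  -336.5  215.8] rot [3.141 0.    1.766] t 31.45 gap 0.539 d [0.0005 0.0003 0.001 ] twist 0.0
[-0.35730398  0.21660786 -1.53879472]
```

Call:
{"api": "apply_moves", "payload": {
  "series": [
    [0,0,0.001,0],
    [0,0,0,0],
    [0,0,0,0]
  ]
}}

```text
time: 31.75
tcp_pos: [461.0, -336.5, 214.8]
tool_rot: [3.141, 0.0, 1.766]
ft_force: [0.0, -0.1, -0.9]
finger_gap: 0.542
finger_force: 20.0
```

Call:
{"api": "apply_moves", "payload": {
  "series": [
    [0,0,0,0],
    [0,0,0,0],
    [0,0,0,0],
    [0,0,0,0]
  ],
  "fingers": -0.5
}}

```text
time: 32.15
tcp_pos: [461.0, -336.5, 214.7]
tool_rot: [-3.142, 0.0, 1.766]
ft_force: [0.4, 0.4, -0.2]
finger_gap: 0.75
finger_force: 0.0
```

Call:
{"api": "apply_moves", "payload": {
  "series": [
    [0,0,-0.02,0],
    [0,0,-0.04,0],
    [0,0,-0.045,0],
    [0,0,-0.045,0],
    [0,0,-0.035,5],
    [0.03,0,0,7],
    [0.045,0,0,5.9],
    [0.045,0,0,0],
    [0.045,0,0,0],
    [0.02,0,0,0],
    [0,0,0,0],
    [0,0,0,0]
  ]
}}

```text
time: 33.35
tcp_pos: [471.2, -152.8, 399.8]
tool_rot: [3.142, 0.001, 1.454]
ft_force: [0.4, 0.1, 0.2]
finger_gap: 0.75
finger_force: 0.0
```

```bash
python3 - <<'E'
from h import *
go(446.9,310.2,398,1.45); snap('side','s7')
i=cv2.imread('pics/s7.png');a=cv2.convertScaleAbs(cv2.resize(i[340:480,250:450],None,fx=3,fy=3),alpha=1.3)
b=cv2.convertScaleAbs(cv2.resize(i[60:200,220:420],None,fx=3,fy=3),alpha=1.5)[:180]
cv2.imwrite('pics/s7c.png',np.vstack([b,a]))
E
```

```text
tcp [ 471.2 -152.8  399.8] rot [3.142e+00 1.000e-03 1.454e+00] t 33.35 gap 0.75 d [ 0.457  -0.078   0.0015] twist 0.2
```

View pics/s7c.png

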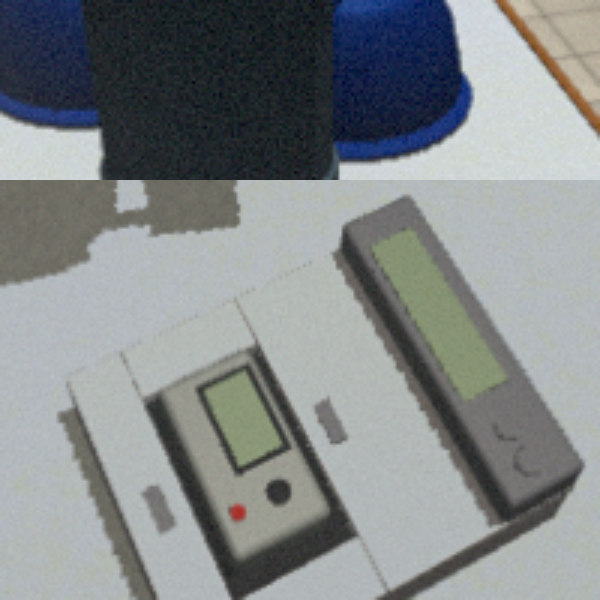

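The dosimeter lies flat in the recess, display up, at crop (240,460), with a dark gap all round. Next I'll put the can back.

Call:
{"api": "apply_moves", "payload": {
  "series": [
    [0.02,-0.004,0,0],
    [0.04,-0.007,0,0],
    [0.045,-0.0077,0,0],
    [0.045,-0.0077,0,0],
    [0.045,-0.0077,0,0],
    [0.045,-0.0077,0,0],
    [0.045,-0.0077,0,0],
    [0.045,-0.0077,0,0],
    [0.045,-0.0077,0,0],
    [0.04,-0.007,0,0],
    [0.03,-0.005,0,0],
    [0.01,-0.001,0,0]
  ],
  "fingers": -0.3
}}

```text
time: 34.6
tcp_pos: [447.2, 310.6, 399.7]
tool_rot: [-3.141, -0.002, 1.455]
ft_force: [0.3, -0.1, -0.6]
finger_gap: 0.652
finger_force: 0.0
```

Call:
{"api": "apply_moves", "payload": {
  "series": [
    [0,0,0,0],
    [0,0,0,0],
    [0,0,0,0]
  ]
}}

```text
time: 34.9
tcp_pos: [447.9, 306.4, 399.4]
tool_rot: [3.141, 0.002, 1.45]
ft_force: [0.8, 0.1, 0.4]
finger_gap: 0.649
finger_force: 0.0
```

```bash
python3 - <<'E'
from h import *
go(446.9,310.2,242,1.45)
E
```

```text
tcp [447.9 306.4 399.4] rot [3.141e+00 2.000e-03 1.450e+00] t 34.9 gap 0.649 d [ 0.0039 -0.0015  0.1574] twist 0.0
```

Call:
{"api": "apply_moves", "payload": {
  "series": [
    [0.002,-0.001,0.02,0],
    [0.001,0,0.04,0],
    [0.0005,0,0.04,0],
    [0,0,0.035,0],
    [0,0,0.016,0],
    [0,0,0.005,0],
    [0,0,0,0],
    [0,0,0,0],
    [0,0,0,0],
    [0,0,0,0]
  ]
}}

```text
time: 35.9
tcp_pos: [446.8, 312.4, 244.8]
tool_rot: [3.14, -0.001, 1.453]
ft_force: [0.2, -0.0, 0.5]
finger_gap: 0.653
finger_force: 0.0
```

```bash
python3 - <<'E'
from h import *
go(446.9,310.2,242,1.45)
E
```

```text
tcp [446.8 312.4 244.8] rot [ 3.140e+00 -1.000e-03  1.453e+00] t 35.9 gap 0.653 d [-0.0022  0.0003  0.0028] twist 0.2
```

Call:
{"api": "apply_moves", "payload": {
  "series": [
    [-0.002,0,0.002,0],
    [0,0,0,0],
    [0,0,0,0],
    [0,0,0,0],
    [0,0,0,0],
    [0,0,0,0],
    [0,0,0,0]
  ],
  "fingers": 1,
  "grip_force": 20
}}

```text
time: 36.6
tcp_pos: [446.3, 310.2, 241.7]
tool_rot: [3.142, 0.0, 1.454]
ft_force: [0.7, -0.3, -0.0]
finger_gap: 0.426
finger_force: 19.9
```

Call:
{"api": "apply_moves", "payload": {
  "series": [
    [0,0,-0.01,0],
    [0,0,-0.025,0],
    [0,0,-0.03,0],
    [0,0,-0.03,0],
    [0,0,-0.03,0],
    [0,0,-0.02,0],
    [0,0,-0.01,0],
    [0,0,0,0],
    [0,0,0,0]
  ]
}}

```text
time: 37.5
tcp_pos: [446.0, 309.8, 395.9]
tool_rot: [-3.141, 0.001, 1.454]
ft_force: [-0.3, -0.5, -0.3]
finger_gap: 0.428
finger_force: 19.9
```

```bash
python3 - <<'E'
from h import *
go(552.3,-9.8,398,1.45)
E
```

```text
tcp [446.  309.8 395.9] rot [-3.141e+00  1.000e-03  1.454e+00] t 37.5 gap 0.428 d [-0.305   0.143  -0.0019] twist 0.2
```

Call:
{"api": "apply_moves", "payload": {
  "series": [
    [-0.01,0.005,0,0],
    [-0.02,0.01,0,0],
    [-0.03,0.014,0,0],
    [-0.04,0.018,0,0],
    [-0.042,0.02,0,0],
    [-0.042,0.02,0,0],
    [-0.042,0.02,0,0],
    [-0.035,0.016,0,0],
    [-0.025,0.012,0,0],
    [-0.013,0.006,0,0],
    [-0.006,0.002,0,0],
    [0,0,0,0]
  ]
}}

```text
time: 38.7
tcp_pos: [552.3, -9.3, 396.2]
tool_rot: [-3.141, -0.0, 1.454]
ft_force: [-0.4, -0.1, -0.5]
finger_gap: 0.423
finger_force: 19.9
```

Call:
{"api": "apply_moves", "payload": {
  "series": [
    [0,0,0.015,0],
    [0,0,0.03,0],
    [0,0,0.035,0],
    [0,0,0.03,0],
    [0,0,0.02,0],
    [0,0,0.008,0],
    [0,0,0.002,0],
    [0,0,0,0],
    [0,0,0,0],
    [0,0,0,0]
  ]
}}

```text
time: 39.7
tcp_pos: [553.0, -9.4, 257.7]
tool_rot: [3.14, -0.0, 1.454]
ft_force: [0.8, 0.3, -1.3]
finger_gap: 0.428
finger_force: 19.9
```

```bash
python3 - <<'E'
from h import *
go(552.3,-9.8,243,1.45)
E
```

```text
tcp [553.   -9.4 257.7] rot [ 3.14  -0.     1.454] t 39.7 gap 0.428 d [-0.0005 -0.0006  0.0147] twist 0.2
```

Call:
{"api": "apply_moves", "payload": {
  "series": [
    [0,0,0.006,0],
    [0,-0.0005,0.004,0],
    [0,0,0.002,0],
    [0,0,0.001,0],
    [0,0,0,0],
    [0,0,0,0],
    [0,0,0,0]
  ]
}}

```text
time: 40.4
tcp_pos: [552.2, -9.4, 243.8]
tool_rot: [3.141, 0.0, 1.454]
ft_force: [-0.6, 0.0, -1.1]
finger_gap: 0.426
finger_force: 19.9
```

```bash
python3 - <<'E'
from h import *
go(552.3,-9.8,243,1.45);print(env.sense()['ft_force'])
E
```

```text
tcp [552.2  -9.4 243.8] rot [3.141 0.    1.454] t 40.4 gap 0.426 d [-0.0004  0.0002  0.0008] twist 0.2
[-0.56541417  0.03479617 -1.13540599]
```

Call:
{"api": "apply_moves", "payload": {
  "series": [
    [0,0,0.001,0],
    [0,0,0,0],
    [0,0,0,0]
  ]
}}

```text
time: 40.7
tcp_pos: [552.1, -9.4, 242.7]
tool_rot: [3.142, -0.0, 1.454]
ft_force: [0.4, -0.3, -0.2]
finger_gap: 0.427
finger_force: 19.9
```

Call:
{"api": "apply_moves", "payload": {
  "series": [
    [0,0,0,0],
    [0,0,0,0],
    [0,0,0,0],
    [0,0,0,0]
  ],
  "fingers": -0.4
}}

```text
time: 41.1
tcp_pos: [552.1, -9.4, 242.7]
tool_rot: [3.142, 0.0, 1.454]
ft_force: [-0.6, -0.0, -1.3]
finger_gap: 0.699
finger_force: 0.0
```

Call:
{"api": "apply_moves", "payload": {
  "series": [
    [0,0,-0.02,0],
    [0,0,-0.04,0],
    [0,0,-0.045,0],
    [0,0,-0.04,0],
    [0,0,-0.01,0],
    [0,0,0,0]
  ]
}}

```text
time: 41.7
tcp_pos: [552.5, -9.3, 399.3]
tool_rot: [3.138, 0.0, 1.453]
ft_force: [0.3, -0.0, -0.0]
finger_gap: 0.703
finger_force: 0.0
```

Call:
{"api": "apply_moves", "payload": {
  "series": [
    [0.02,-0.004,0,-0.3],
    [0.04,-0.007,0,-0.3],
    [0.045,-0.008,0,0],
    [0.045,-0.008,0,0],
    [0.045,-0.008,0,0],
    [0.045,-0.008,0,0],
    [0.04,-0.008,0,0],
    [0.022,-0.004,0,0],
    [0.008,-0.001,0,0],
    [0,0,0,0],
    [0,0,0,0],
    [0,0,0,0]
  ],
  "fingers": -0.6
}}

```text
time: 42.9
tcp_pos: [530.6, 302.9, 397.2]
tool_rot: [-3.141, 0.002, 1.461]
ft_force: [-0.1, -0.9, 0.3]
finger_gap: 0.8
finger_force: 0.0
```

```bash
python3 - <<'E'
from h import *
go(532.4,304.9,244,1.464)
E
```

```text
tcp [530.6 302.9 397.2] rot [-3.141e+00  2.000e-03  1.461e+00] t 42.9 gap 0.8 d [0.0025 0.0016 0.1532] twist -0.1
```

Call:
{"api": "apply_moves", "payload": {
  "series": [
    [0.0005,0.001,0.02,0],
    [0,0,0.04,0],
    [0,0,0.04,0],
    [0,0,0.035,0],
    [0,0,0.014,0],
    [0,0,0.004,0],
    [0,0,0,0],
    [0,0,0,0],
    [0,0,0,0],
    [0,0,0,0]
  ]
}}

```text
time: 43.9
tcp_pos: [531.2, 305.4, 245.8]
tool_rot: [3.14, -0.001, 1.464]
ft_force: [-0.9, 0.2, 0.6]
finger_gap: 0.801
finger_force: 0.0
```

```bash
python3 - <<'E'
from h import *
go(532.4,304.9,244,1.464)
E
```

```text
tcp [531.2 305.4 245.8] rot [ 3.140e+00 -1.000e-03  1.464e+00] t 43.9 gap 0.801 d [-0.0004  0.0012  0.0018] twist -0.0
```

Call:
{"api": "apply_moves", "payload": {
  "series": [
    [-0.0005,0.001,0.001,0],
    [0,0,0,0],
    [0,0,0,0],
    [0,0,0,0],
    [0,0,0,0],
    [0,0,0,0],
    [0,0,0,0]
  ],
  "fingers": 1,
  "grip_force": 25
}}

```text
time: 44.6
tcp_pos: [532.2, 304.6, 243.9]
tool_rot: [3.141, -0.0, 1.464]
ft_force: [2.3, -1.7, 2.1]
finger_gap: 0.613
finger_force: 24.9
```

Call:
{"api": "apply_moves", "payload": {
  "series": [
    [0,0,-0.01,0],
    [0,0,-0.025,0],
    [0,0,-0.03,0],
    [0,0,-0.03,0],
    [0,0,-0.03,0],
    [0,0,-0.02,0],
    [0,0,-0.01,0],
    [0,0,0,0],
    [0,0,0,0]
  ]
}}

```text
time: 45.5
tcp_pos: [531.4, 304.3, 397.5]
tool_rot: [-3.14, 0.001, 1.464]
ft_force: [0.0, -0.2, -3.5]
finger_gap: 0.61
finger_force: 24.9
```

```bash
python3 - <<'E'
from h import *
go(558.5,37.5,399,1.464)
E
```

```text
tcp [531.4 304.3 397.5] rot [-3.140e+00  1.000e-03  1.464e+00] t 45.5 gap 0.61 d [-0.2624  0.0553 -0.0012] twist 0.0
```

Call:
{"api": "apply_moves", "payload": {
  "series": [
    [-0.01,0.002,0,0],
    [-0.02,0.004,0,0],
    [-0.03,0.006,0,0],
    [-0.035,0.008,0,0],
    [-0.04,0.008,0,0],
    [-0.04,0.008,0,0],
    [-0.035,0.008,0,0],
    [-0.029,0.006,0,0],
    [-0.015,0.003,0,0],
    [-0.008,0.002,0,0],
    [0,0,0,0],
    [0,0,0,0]
  ]
}}

```text
time: 46.7
tcp_pos: [558.4, 39.9, 398.7]
tool_rot: [-3.141, -0.001, 1.466]
ft_force: [-0.3, 0.5, -3.1]
finger_gap: 0.614
finger_force: 24.9
```

Call:
{"api": "apply_moves", "payload": {
  "series": [
    [0,0,0.015,0],
    [0,0,0.03,0],
    [0,0,0.035,0],
    [0,0,0.03,0],
    [0,0,0.02,0],
    [0,0,0.008,0],
    [0,0,0.004,0],
    [0,0,0,0],
    [0,0,0,0],
    [0,0,0,0]
  ]
}}

```text
time: 47.7
tcp_pos: [559.0, 38.4, 257.7]
tool_rot: [3.14, -0.0, 1.464]
ft_force: [0.8, -0.0, -2.6]
finger_gap: 0.615
finger_force: 24.9
```

```bash
python3 - <<'E'
from h import *
go(558.3,37.3,245,1.464)
E
```

```text
tcp [559.   38.4 257.7] rot [ 3.14  -0.     1.464] t 47.7 gap 0.615 d [-0.0012 -0.0006  0.0127] twist 0.0
```

Call:
{"api": "apply_moves", "payload": {
  "series": [
    [-0.0005,0,0.006,0],
    [-0.0005,-0.0005,0.003,0],
    [0,0,0.001,0],
    [0,0,0.001,0],
    [0,0,0,0],
    [0,0,0,0],
    [0,0,0,0]
  ]
}}

```text
time: 48.4
tcp_pos: [558.1, 37.4, 245.8]
tool_rot: [3.141, -0.0, 1.464]
ft_force: [0.7, 0.8, -2.8]
finger_gap: 0.611
finger_force: 24.9
```

```bash
python3 - <<'E'
from h import *
go(558.3,37.3,245,1.464);print(env.sense()['ft_force'])
E
```

```text
tcp [558.1  37.4 245.8] rot [ 3.141 -0.     1.464] t 48.4 gap 0.611 d [-0.0001  0.0002  0.0008] twist 0.0
[ 0.68657525  0.78714294 -2.84105588]
```

Call:
{"api": "apply_moves", "payload": {
  "series": [
    [0,0,0.001,0],
    [0,0,0,0],
    [0,0,0,0]
  ]
}}

```text
time: 48.7
tcp_pos: [558.1, 37.4, 244.9]
tool_rot: [3.141, -0.0, 1.464]
ft_force: [-0.2, -0.3, -0.5]
finger_gap: 0.611
finger_force: 24.9
```

Call:
{"api": "apply_moves", "payload": {
  "series": [
    [0,0,0,0],
    [0,0,0,0],
    [0,0,0,0],
    [0,0,0,0]
  ],
  "fingers": -0.65
}}

```text
time: 49.1
tcp_pos: [558.1, 37.4, 244.8]
tool_rot: [3.141, -0.0, 1.464]
ft_force: [0.5, -0.1, 0.5]
finger_gap: 0.822
finger_force: 0.0
```

Call:
{"api": "apply_moves", "payload": {
  "series": [
    [0,0,-0.02,0],
    [0,0,-0.04,0],
    [0,0,-0.045,0],
    [0,0,-0.04,0],
    [0,0,-0.01,0],
    [0,0,0,0]
  ]
}}

```text
time: 49.7
tcp_pos: [558.4, 37.4, 401.3]
tool_rot: [3.138, -0.0, 1.464]
ft_force: [-0.2, -0.5, -0.2]
finger_gap: 0.825
finger_force: 0.0
```

Call:
{"api": "apply_moves", "payload": {
  "series": [
    [0.02,0.002,0,0.4],
    [0.04,0.005,0,0.4],
    [0.045,0.005,0,0],
    [0.045,0.005,0,0],
    [0.045,0.005,0,0],
    [0.04,0.005,0,0],
    [0.023,0.002,0,0],
    [0.01,0.001,0,0],
    [0,0,0,0],
    [0,0,0,0],
    [0,0,0,0]
  ],
  "fingers": -0.3
}}

```text
time: 50.8
tcp_pos: [619.9, 297.8, 399.3]
tool_rot: [3.142, 0.002, 1.448]
ft_force: [0.0, -0.5, -0.4]
finger_gap: 0.651
finger_force: 0.0
```

```bash
python3 - <<'E'
from h import *
go(616.4,300.8,246,1.45)
E
```

```text
tcp [619.9 297.8 399.3] rot [3.142e+00 2.000e-03 1.448e+00] t 50.8 gap 0.651 d [ 0.0028 -0.0039  0.1533] twist -0.1
```

Call:
{"api": "apply_moves", "payload": {
  "series": [
    [0.0005,-0.002,0.02,0],
    [0,-0.001,0.04,0],
    [0,0,0.04,0],
    [0,0,0.035,0],
    [0,0,0.014,0],
    [0,0,0.004,0],
    [0,0,0,0],
    [0,0,0,0],
    [0,0,0,0],
    [0,0,0,0]
  ]
}}

```text
time: 51.8
tcp_pos: [616.9, 301.0, 248.0]
tool_rot: [3.14, -0.001, 1.45]
ft_force: [0.7, 0.3, 0.1]
finger_gap: 0.655
finger_force: 0.0
```

```bash
python3 - <<'E'
from h import *
go(616.4,300.8,246,1.45)
E
```

```text
tcp [616.9 301.  248. ] rot [ 3.14e+00 -1.00e-03  1.45e+00] t 51.8 gap 0.655 d [-0.0003 -0.0005  0.002 ] twist 0.0
```

Call:
{"api": "apply_moves", "payload": {
  "series": [
    [0,0,0.001,0],
    [0,0,0,0],
    [0,0,0,0],
    [0,0,0,0],
    [0,0,0,0],
    [0,0,0,0],
    [0,0,0,0],
    [0,0,0,0]
  ],
  "fingers": 1,
  "grip_force": 20
}}

```text
time: 52.6
tcp_pos: [616.6, 300.8, 245.7]
tool_rot: [3.142, 0.0, 1.45]
ft_force: [0.3, 0.0, -1.1]
finger_gap: 0.292
finger_force: 20.0
```

Call:
{"api": "apply_moves", "payload": {
  "series": [
    [0,0,-0.01,0],
    [0,0,-0.025,0],
    [0,0,-0.03,0],
    [0,0,-0.03,0],
    [0,0,-0.03,0],
    [0,0,-0.02,0],
    [0,0,-0.01,0],
    [0,0,0,0],
    [0,0,0,0]
  ]
}}

```text
time: 53.5
tcp_pos: [616.3, 300.5, 399.7]
tool_rot: [-3.14, 0.001, 1.45]
ft_force: [-0.7, -0.5, -1.1]
finger_gap: 0.293
finger_force: 20.0
```

```bash
python3 - <<'E'
from h import *
go(565.5,86.4,401,1.45)
E
```

```text
tcp [616.3 300.5 399.7] rot [-3.14e+00  1.00e-03  1.45e+00] t 53.5 gap 0.293 d [-0.2186 -0.0247 -0.0011] twist 0.0
```

Call:
{"api": "apply_moves", "payload": {
  "series": [
    [-0.01,-0.001,0,0],
    [-0.02,-0.002,0,0],
    [-0.03,-0.004,0,0],
    [-0.035,-0.004,0,0],
    [-0.035,-0.004,0,0],
    [-0.035,-0.004,0,0],
    [-0.03,-0.003,0,0],
    [-0.015,-0.002,0,0],
    [-0.0085,-0.0007,0,0],
    [0,0,0,0],
    [0,0,0,0],
    [0,0,0,0]
  ]
}}

```text
time: 54.7
tcp_pos: [565.8, 88.5, 400.8]
tool_rot: [3.142, -0.001, 1.452]
ft_force: [0.5, 0.1, -1.1]
finger_gap: 0.292
finger_force: 20.0
```

Call:
{"api": "apply_moves", "payload": {
  "series": [
    [0,0,0.015,0],
    [0,0,0.03,0],
    [0,0,0.035,0],
    [0,0,0.03,0],
    [0,0,0.02,0],
    [0,0,0.008,0],
    [0,0,0.004,0],
    [0,0,0,0],
    [0,0,0,0],
    [0,0,0,0]
  ]
}}

```text
time: 55.7
tcp_pos: [566.2, 86.9, 259.7]
tool_rot: [3.14, -0.0, 1.45]
ft_force: [0.2, 0.7, -2.0]
finger_gap: 0.29
finger_force: 20.0
```

```bash
python3 - <<'E'
from h import *
go(565.5,86.4,247,1.45)
E
```

```text
tcp [566.2  86.9 259.7] rot [ 3.14 -0.    1.45] t 55.7 gap 0.29 d [-0.0006 -0.0006  0.0127] twist 0.0
```

Call:
{"api": "apply_moves", "payload": {
  "series": [
    [0,0,0.006,0],
    [0,-0.0005,0.003,0],
    [0,0,0.001,0],
    [0,0,0.001,0],
    [0,0,0,0],
    [0,0,0,0],
    [0,0,0.001,0],
    [0,0,0,0],
    [0,0,0,0]
  ]
}}

```text
time: 56.6
tcp_pos: [565.3, 86.9, 246.7]
tool_rot: [3.142, 0.0, 1.45]
ft_force: [-0.6, -0.1, -1.8]
finger_gap: 0.293
finger_force: 20.0
```

```bash
python3 - <<'E'
from h import *
go(565.5,86.4,247,1.45);print(env.sense()['ft_force'])
E
```

```text
tcp [565.3  86.9 246.7] rot [3.142 0.    1.45 ] t 56.6 gap 0.293 d [-0.0004  0.0003 -0.0003] twist 0.0
[-0.57101527 -0.12953512 -1.75332765]
```

Call:
{"api": "apply_moves", "payload": {
  "series": [
    [0,0,0,0],
    [0,0,0,0],
    [0,0,0,0],
    [0,0,0,0],
    [0,0,0,0]
  ],
  "fingers": -0.2
}}

```text
time: 57.1
tcp_pos: [565.3, 86.9, 246.8]
tool_rot: [3.141, -0.0, 1.45]
ft_force: [-0.2, 0.6, 0.6]
finger_gap: 0.602
finger_force: 0.0
```

Call:
{"api": "apply_moves", "payload": {
  "series": [
    [0,0,-0.02,0],
    [0,0,-0.04,0],
    [0,0,-0.045,0],
    [0,0,-0.04,0],
    [0.03,0,-0.01,0],
    [0.045,0,0,0],
    [0.045,0,0,0],
    [0.045,0,0,0],
    [0.045,0,0,0],
    [0.045,0,0,0],
    [0.02,0,0,0],
    [0,0,0,0]
  ]
}}

```text
time: 58.3
tcp_pos: [596.7, 363.8, 401.3]
tool_rot: [-3.14, -0.002, 1.455]
ft_force: [-0.4, -0.0, 0.3]
finger_gap: 0.603
finger_force: 0.0
```

```bash
python3 - <<'E'
from h import *
t=snap('top','t8'); snap('side','s8')
i=cv2.imread('pics/t8.png');a=cv2.imread('pics/top0.png')
cr=lambda i:cv2.convertScaleAbs(cv2.resize(i[155:285,215:380],None,fx=4,fy=4,interpolation=cv2.INTER_CUBIC),alpha=1.4)
d=cr(cv2.absdiff(i,a)); 
cv2.imwrite('pics/f1.png',cv2.resize(np.hstack([cr(i),d]),None,fx=.6,fy=.6))
s=cv2.imread('pics/s8.png');cv2.imwrite('pics/f2.png',cv2.convertScaleAbs(cv2.resize(s[150:480,200:470],None,fx=1.8,fy=1.8),alpha=1.4))
E
```

```text
(no output)
```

View pics/f1.png

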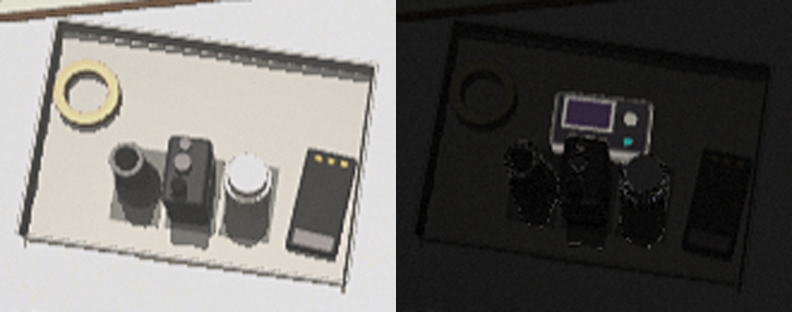

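View pics/f2.png

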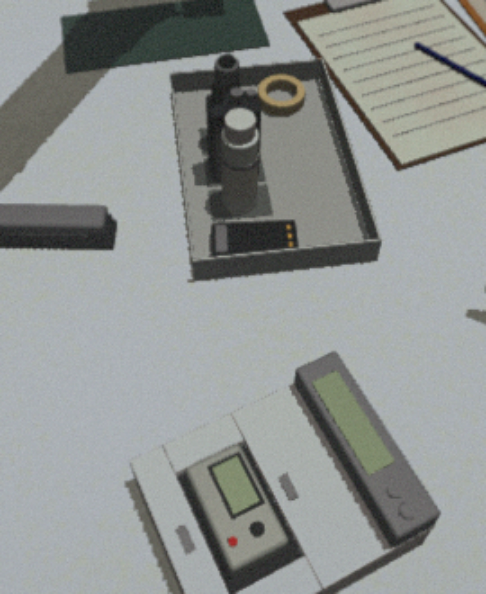

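The torch (125,160), radio (188,175) and can (247,180) are back. The difference image shows only sub-pixel outlines around them, plus the spot where the dosimeter was. The dosimeter lies flat in the reader at (235,510), and the tape and battery haven't moved.

```bash
python3 -c "
from rig import order; print(order.job_done())"
```

```text
the job is handed in; nothing more can be done
None
```

The job is handed in at about 58 s of the 136 s limit: the dosimeter lies display up in the reader recess, the radio, torch and can are back upright in the tray within about a pixel of where they stood, and the battery and tape weren't moved.

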